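# Build up the column of sample cases on the clean-lab bench

## Task

Move the amber jar off the grey bottom case and stand it upright in the steel tray. Then slide the blue-lidded case, without lifting it, off the low aluminium step onto the grey case so that it lies flat and square on it, and last set the green-lidded case down gently by its handle, square on top of the blue one. Leave the grey case where it is, drop nothing and leave the other things on the bench alone.

Things in the scene. Friction and masses are not known exactly. Their poses are not given: they have to be found in the camera images.
- bottom_case: all-grey closed flat case 130 mm (its x) x 100 mm (its y) x 42 mm tall, rounded edges; origin at the centre of the underside, z up; it stands on the bench beside the step, with its long side parallel to the step's long edge and a gap of 11 to 16 mm between them; 0.9 kg, loose. It is the foot of the column
- blue_case: white case with a blue lid: closed flat case 130 mm (its x) x 100 mm (its y) x 42 mm tall, rounded edges; origin at the centre of the underside, z up; about 0.35 kg, loose; too wide to grip. It starts on the step and its underside is then 44 mm above the bench, 2 mm above the lid of the grey case
- handle_case: white case with a green lid and a black handle: closed flat case 130 mm (its x) x 100 mm (its y) x 42 mm tall, rounded edges; origin at the centre of the underside, z up; about 0.35 kg, loose. Handle: straight bar along its x over the lid, 90 long, 14 wide, 14 thick, from 61 to 75 mm above the underside, on a post at each end (66 mm between posts). It stands on the bench
- jar: amber jar with a white cap: upright cylinder, diameter 54 mm, 85 mm tall, about 0.22 kg; origin at the centre of the underside. It starts standing on the lid of the grey case
- tray: open steel tray fixed to the bench, 160 mm (its x) x 140 mm (its y), 20 mm tall, walls and floor 5 mm thick; origin at the centre of the underside
- step: aluminium step fixed to the bench, 170 mm (its x) x 130 mm (its y), flat top 44 mm above the bench, no rim; origin at the centre of its underside. The grey case stands beside one of its long edges, towards +y or -y of the step, with axes parallel to the step's
- wash_bottle: white round bottle with a blue cap, diameter 64 mm, 150 mm tall; bystander, loose, to be left alone; origin at the centre of the underside
- tip_box: closed orange box, 85 x 120 x 55 mm tall; bystander, loose, to be left alone; origin at the centre of the underside
- beaker: open steel cup, diameter 70 mm, 80 mm tall; bystander, loose, to be left alone; origin at the centre of the underside
- spatula: spatula lying flat, 180 mm long; bystander, loose, to be left alone; origin in the middle of its length
Not all that is in view belongs to the job. Leave any yellow look-alike of the handle_case alone.

How it is judged:
By the outcome, as a careful person would: the job done as asked, in the order asked, and still so for the second after the job is handed in, with the robot touching nothing.
It also fails if it takes over 72 s, if anything falls off the work surface, if the arm or the gripper's body presses on something with over 40 N, if the wrist force passes 120 N, or if a joint passes its speed limit or range.

## Robot

A 6-joint arm with a two-finger parallel gripper is mounted at the origin on the work surface. World frame = base frame: x ahead of the robot, y to its left, z up, the work surface at z = 0. Lengths are in m, angles in rad, forces in N, time in s.
With the tool pointing down it reaches from about 0.425 to 0.95 m from the base axis. Payload 14.7 kg.
Tool frame: the origin (TCP) lies midway between the tips of the shut fingers; the grasp point (between the pads) lies 19 mm behind it (manip.pinch_z is the distance from the TCP to the grasp point, in m); y points along the fingers, z is the direction in which the jaws open and shut, and the axes are right-handed (so a half turn about y gives the same grasp; the last joint's range is limited). The gripper opens to 85 mm and grips with 20 to 120 N. Pads are 22 mm wide; open, the fingers measure 114 mm over their backs; the gripper's body (76 mm by 85 mm) begins 54 mm behind the grasp point. The pads swing forward as they close: fully open they stand 13 mm farther back than shut.
Start: joints at [1.301, 0.48, 1.596, -0, 1.065, -0.047], TCP at [0.144, 0.634, 0.231] pointing down, gripper open.
Joint ranges: [-2.75, 2.75], [-0.82, 2.05], [0.23, 2.67], [-1.56, 4.7], [0.09, 2.69], [-2.92, 2.92]. Speed limits (rad/s): [1.89, 1.89, 2.39, 3.01, 3.01, 3.01].

## Interface

Orientations are given as a rotation vector (axis times angle).
In Python, from plant import manip, vision, ticket gives the robot as it stands. The module is installed in compiled form; this text tells all that it offers.
- The arm moves only by the shell command python3 -m creep 'ROWS' [FORCE]. ROWS is JSON, one flat list of numbers, 7 for each row, row after row: the shift along the tool's x, y, z in cm, then the turn, a rotation vector about the tool's x, y, z in rad, then the finger opening in cm, from 0 to 8.54. In form: [dx, dy, dz, wx, wy, wz, jaw, dx, dy, dz, wx, wy, wz, jaw, ...]. A call has 1 to 5 rows; each row shifts and turns the commanded pose from where the row before left it, along the tool's axes as they then stand; what a row does not reach is not made up. A row lasts 1/10 s, in which the tool goes at most 50 mm and 8.59 degrees, less where a joint would pass 70% of its speed; a pose out of reach is approached as far as the arm can. A call is refused whole if a number of a shift passes 5 or a number of a turn 0.15, either way. A call with a gripper value outside its range is refused whole. The fingers move at their own pace and stop on an object; FORCE is the grip in N (left out, the last holds). Time passes only in rows, so rows that do not move let the fingers close. It gives the time, the measured TCP pose, the force and the opening at its end, in the units of the state.
- manip.sense(): the state, without advancing time (a new reading comes with each control period).
- vision.snapshot(name): name is "scene" or "top" or "wrist"; returns a dict with "color" (400x640x3 uint8, red, green, blue), "depth" (400x640 float32, m along the optical axis (not along the pixel's ray), 0 where there is no reading), "vertical_fov" (degrees; the focal length in pixels is half the picture's height over the tangent of half this angle, whatever the lens; pixels are square), "cx", "cy" (the principal point, pixels), "view" (4x4, takes a point from world to camera coordinates); the wrist camera has in their place "mount" (4x4, takes a point from camera to tool coordinates, whose origin is the TCP and whose axes are the tool frame's). Camera axes: x right, y up, looking along -z (the intrinsics and any distortion apply to the point x, -y, -z); pixel columns grow to the right and rows downward; lengths in m; the calibration is good to about 2 mm. A picture is of the moment at which its call begins: read the wrist's pose just before it.
- ticket.job_done(): hands the job in, once; it reports no verdict.
The state is a dict: "clock": time; "joint_pos": joint angles; "qvel": joint speeds; "effort": joint torques, N m; "tcp_pos": TCP position; "eef_rot": TCP orientation; "wrist_force": force on the tool from outside, world axes, zero at the start; "wrist_torque": the same for the moment, N m; "opening": opening from 0.0 (shut) to 1.0 (fully open).
Only numpy, scipy, OpenCV 4.12 (cv2) and the standard library are available. Lean on these libraries where they do the work, as an engineer would, in place of code of your own. Each camera call takes 0.05 s, during which the arm holds its last target. There are 200 camera calls.

## Working session

There is one attempt and no reset: what is moved stays moved. The work goes in short steps, Python scripts to look and compute and a shell command to move; the robot and the scene stay as the last step left them, time stands still between calls to the robot, and variables do not carry over. Pictures are saved under pics/ and viewed, on a budget of 10 in all, crops included, one or two more only if the job needs it, and the job is handed in when it is done.

```bash
mkdir -p pics
cat > h.py <<'E'
import numpy as np, cv2
from scipy.spatial.transform import Rotation as R
from plant import manip, vision, ticket
def snap(n,save=None):
    s=manip.sense(); d=vision.snapshot(n)
    if n=='wrist':
        T=np.eye(4);T[:3,:3]=R.from_rotvec(s['eef_rot']).as_matrix();T[:3,3]=s['tcp_pos']
        d['c2w']=T@np.array(d['mount'])
    else: d['c2w']=np.linalg.inv(np.array(d['view']))
    if save: cv2.imwrite('pics/'+save,d['color'][:,:,::-1])
    return d
def cloud(d):
    f=200/np.tan(np.radians(d['vertical_fov'])/2); v,u=np.mgrid[0:400,0:640]; z=d['depth']
    p=np.stack([(u-d['cx'])/f*z,-(v-d['cy'])/f*z,-z,np.ones_like(z)],-1)
    return (p@d['c2w'].T)[...,:3]
E
python3 - <<'E'
from h import *
s=manip.sense(); print({k:np.round(v,3) for k,v in s.items()}); print(manip.pinch_z)
print(R.from_rotvec(s['eef_rot']).as_matrix().round(3))
for n in ['top','scene']:
    d=snap(n,n+'0.png'); np.savez(n+'0.npz',c=d['color'],p=cloud(d)); print([ (k,d[k]) for k in d if k not in('color','depth')], (d['depth']==0).mean())
E
```

```text
{'clock': np.float64(0.0), 'joint_pos': array([ 1.301,  0.481,  1.597,  0.   ,  1.065, -0.047]), 'qvel': array([-0.   ,  0.001, -0.   , -0.   ,  0.001,  0.001]), 'effort': array([ 2.0000e-03, -9.5066e+01, -4.3018e+01, -0.0000e+00,  1.2000e-02,
        0.0000e+00]), 'tcp_pos': array([0.144, 0.634, 0.231]), 'eef_rot': array([-1.565,  0.175, -0.175]), 'wrist_force': array([ 0.023, -0.094, -0.427]), 'wrist_torque': array([-0.027,  0.005, -0.004]), 'opening': np.float64(1.002)}
0.0187
[[ 0.975 -0.     0.221]
 [-0.221 -0.001  0.975]
 [-0.    -1.    -0.001]]
[('vertical_fov', 51.65272735094571), ('cx', 317.91313366803683), ('cy', 204.52190065166909), ('view', array([[ 0.05573739, -0.99843139, -0.00530101,  0.00180439],
       [ 0.97619321,  0.05337975,  0.21023181, -0.56083252],
       [-0.20961907, -0.01689258,  0.9776372 , -1.19843178],
       [ 0.        ,  0.        ,  0.        ,  1.        ]])), ('c2w', array([[ 0.05573739,  0.97619321, -0.20961907,  0.29616618],
       [-0.99843139,  0.05337975, -0.01689258,  0.01149406],
       [-0.00530101,  0.21023181,  0.9776372 ,  1.28954588],
       [ 0.        ,  0.        ,  0.        ,  1.        ]]))] 0.0039375
[('vertical_fov', 51.15179980312375), ('cx', 318.14544168916126), ('cy', 200.45093328920368), ('view', array([[ 0.29977599,  0.95396466,  0.00926224, -0.19261096],
       [-0.7994323 ,  0.24589351,  0.54812807,  0.39807521],
       [ 0.52061728, -0.17172017,  0.83634313, -1.6682599 ],
       [ 0.        ,  0.        ,  0.        ,  1.        ]])), ('c2w', array([[ 0.29977599, -0.7994323 ,  0.52061728,  1.24449925],
       [ 0.95396466,  0.24589351, -0.17172017, -0.20061394],
       [ 0.00926224,  0.54812807,  0.83634313,  1.17882551],
       [ 0.        ,  0.        ,  0.        ,  1.        ]]))] 0.0039296875
```

View pics/top0.png

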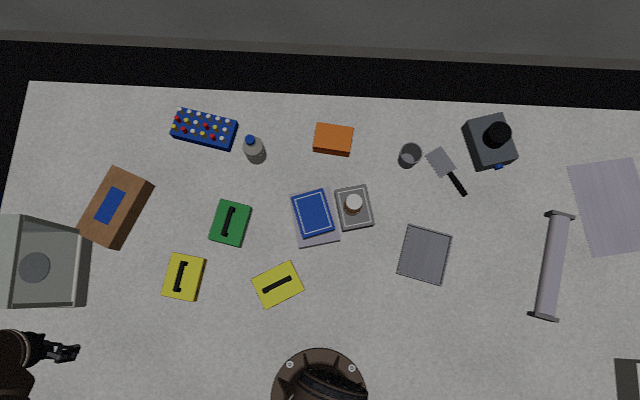

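View pics/scene0.png

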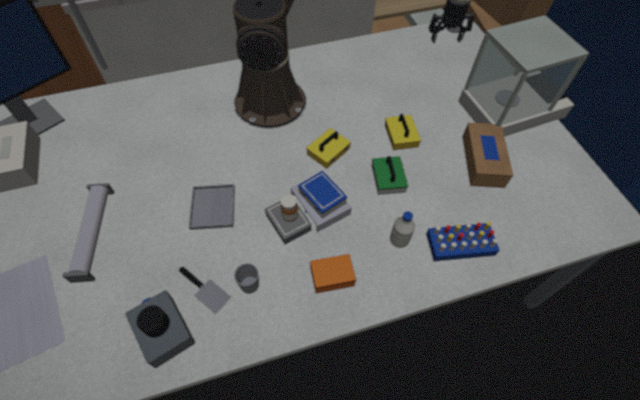

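The top view shows blue (313,213) on the step, the grey case (354,207) with the jar (353,203), and the tray (424,254). Candidates for the handle case are green (230,222), yellow (184,277) and yellow (277,284), and I choose green. Tip box (333,139), bottle (254,149), beaker (409,155) and spatula (447,170) stay put.

```bash
cat > m.py <<'E'
from h import *
def rect(P,m):
    q=P[m][:,:2]; r=cv2.minAreaRect((q*1000).astype(np.float32)); return np.round(r[0],1),np.round(r[1],1),round(r[2],1)
def rep(c,P,box=(0,1,-.6,.6)):
    h=cv2.cvtColor(c,cv2.COLOR_RGB2HSV).astype(int); H,S,V=h[...,0],h[...,1],h[...,2]
    z=P[...,2]
    def comp(m):
        m=cv2.morphologyEx(m.astype(np.uint8),cv2.MORPH_OPEN,np.ones((2,2)))
        n,l,s,_=cv2.connectedComponentsWithStats(m); 
        return l==1+np.argmax(s[1:,4]) if n>1 else m>0
    inb=lambda a,b,cc,d:(P[...,0]>a)&(P[...,0]<b)&(P[...,1]>cc)&(P[...,1]<d)
    R_=inb(.3,.75,-.45,.45)
    out={}
    for n,m in dict(green=(H>45)&(H<80)&(S>120)&(abs(z-.042)<.009)&R_, blue=(H>100)&(H<125)&(S>100)&(abs(z-.086)<.009)&inb(.3,.8,-.2,.2)).items():
        m=comp(m); print(n,m.sum(),rect(P,m),'z',np.median(z[m]).round(4),'px',np.argwhere(m).mean(0).round())
E
python3 - <<'E'
from m import *
for n in ['top','scene']:
    d=np.load(n+'0.npz'); c,P=d['c'],d['p']; print(n); rep(c,P)
    z=P[...,2]
    if n=='top':
        for u,v in [(313,213),(322,243),(354,203),(340,190),(368,225),(424,254),(230,205),(228,222),(280,320),(277,284),(184,277),(333,139),(254,149),(409,155)]: print((u,v),P[v,u].round(4))
cs=[]
for n in ['top','scene']:
    im=cv2.imread(f'pics/{n}0.png'); cs.append(cv2.resize(im[170:280,190:460] if n=='top' else im[120:250,180:440],(800,300) if 0 else None,fx=2.95,fy=2.3 if 0 else 2.95 if n=='scene' else 2.95)[:,:760])
w=min(a.shape[1] for a in cs); a=np.vstack([x[:,:w] for x in cs]); a=cv2.resize(a,None,fx=min(1,600/a.shape[0]),fy=min(1,600/a.shape[0])); cv2.imwrite('pics/crop0.png',cv2.convertScaleAbs(a,alpha=1.4))
E
```

```text
top
green 1157 (array([437.8, 168.1]), array([397.5, 142.8]), 67.6) z 0.0432 px [224. 231.]
blue 877 (array([442.6,  17. ]), array([282.4,  78.3]), 17.7) z 0.087 px [214. 313.]
(313, 213) [0.5282 0.0455 0.0834]
(322, 243) [0.4461 0.0141 0.0358]
(354, 203) [ 0.5554 -0.0718  0.1277]
(340, 190) [ 0.6124 -0.0328  0.0463]
(368, 225) [ 0.508  -0.1231  0.043 ]
(424, 254) [ 0.433  -0.3028  0.0058]
(230, 205) [0.5474 0.3044 0.0416]
(228, 222) [0.4886 0.2972 0.0756]
(280, 320) [ 0.211   0.1282 -0.0023]
(277, 284) [0.3157 0.1373 0.0758]
(184, 277) [0.3212 0.4183 0.0451]
(333, 139) [ 0.7747 -0.003   0.0562]
(254, 149) [0.7082 0.2329 0.1127]
(409, 155) [ 0.7527 -0.2536  0.005 ]
scene
green 700 (array([859. ,  94.8]), array([124.3, 963.3]), 59.9) z 0.0414 px [175. 390.]
blue 822 (array([536. ,  46.1]), array([125.9,  98.6]), 20.8) z 0.0855 px [194. 323.]
```

View pics/crop0.png

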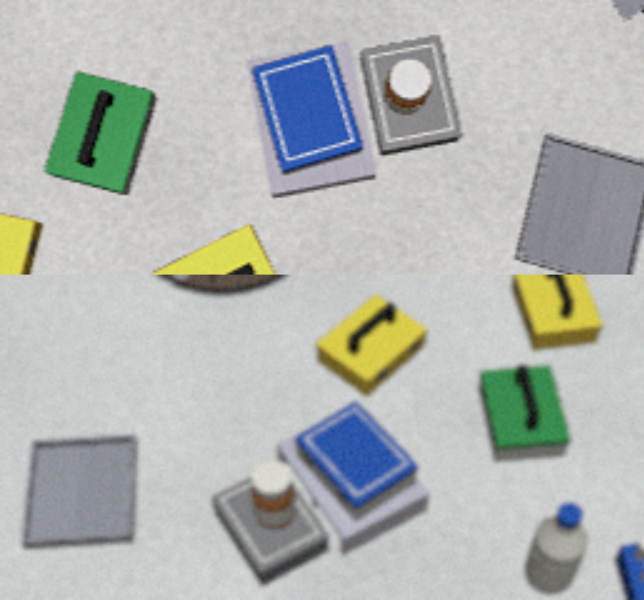

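```bash
cat >> h.py <<'E'
def pl(d,u,v,h):
    f=200/np.tan(np.radians(d['vertical_fov'])/2); T=d['c2w']
    r=T[:3,:3]@np.array([(u-d['cx'])/f,-(v-d['cy'])/f,-1]); return T[:3,3]+r*(h-T[2,3])/r[2]
def goto(p,yaw,n=None):
    # rows (world line + turn about tool y) from present pose to p, tool z axis at world yaw
    s=manip.sense(); M=R.from_rotvec(s['eef_rot']).as_matrix(); zt=np.array([np.cos(yaw),np.sin(yaw),0]); yt=np.array([0,0,-1.])
    G=np.stack([np.cross(yt,zt),yt,zt],1); w=R.from_matrix(M.T@G).as_rotvec(); D=np.array(p)-s['tcp_pos']
    n=n or int(np.ceil(max(np.linalg.norm(D)/.045,np.abs(w).max()/.12,1)))
    print('now',s['tcp_pos'].round(4),'yaw',np.round(np.arctan2(M[1,2],M[0,2]),3),'n',n,'w',w.round(3))
    for i in range(n):
        Mi=M@R.from_rotvec(w*i/n).as_matrix(); print(*(np.round(Mi.T@D/n*100,2)),*np.round(w/n,3),sep=',')
def orient(M): return np.arctan2(M[1,2],M[0,2])
E
python3 - <<'E'
from h import *
d=snap('top'); w=snap('wrist')
print('mount',np.round(w['mount'],3).tolist(),w['vertical_fov'])
k=lambda a,b:(190+a/2.5,170+b/2.5)
def show(n,pts,h):
    P=np.array([pl(d,*k(*p),h)[:2] for p in pts]); e=np.diff(np.vstack([P,P[:1]]),axis=0)
    print(n,P.round(3).tolist(),'c',P.mean(0).round(4),'len',np.linalg.norm(e,axis=1).round(3),'ang',np.degrees(np.arctan2(e[:,1],e[:,0])).round(1))
show('grey',[(362,46),(440,37),(460,136),(382,150)],.042)
show('blue',[(253,66),(333,45),(361,152),(282,172)],.086)
show('green',[(79,72),(155,92),(127,192),(46,170)],.042)
show('stepS',[(272,195),(375,178)],.044)
print('jar',pl(d,*k(410,80),.085+.042))
for u,v in [(409,225),(452,235),(442,285),(397,275)]: print('tray',pl(d,u,v,.02).round(3))
goto([.40,.40,.30],1.3);
E
```

```text
mount [[-0.0, -0.95, -0.311, -0.079], [-0.0, 0.311, -0.95, -0.142], [1.0, -0.0, -0.0, 0.0], [0.0, 0.0, 0.0, 1.0]] 70.80457808114323
grey [[0.618, -0.017], [0.635, -0.113], [0.511, -0.141], [0.489, -0.047]] c [ 0.563  -0.0796] len [0.098 0.127 0.097 0.133] ang [ -80.1 -167.1  103.4   13.3]
blue [[0.575, 0.114], [0.606, 0.019], [0.478, -0.02], [0.449, 0.071]] c [0.527  0.0458] len [0.099 0.134 0.096 0.132] ang [ -71.7 -162.7  107.5   18.8]
green [[0.565, 0.332], [0.545, 0.236], [0.42, 0.259], [0.442, 0.36]] c [0.4932 0.2966] len [0.099 0.127 0.103 0.127] ang [-101.8  169.7   78.1  -12.4]
stepS [[0.426, 0.083], [0.454, -0.04]] c [0.4399 0.0215] len [0.126 0.126] ang [-77.4 102.6]
jar [ 0.55852471 -0.07178276  0.127     ]
tray [ 0.519 -0.253  0.02 ]
tray [ 0.495 -0.385  0.02 ]
tray [ 0.341 -0.354  0.02 ]
tray [ 0.363 -0.218  0.02 ]
now [0.1435 0.6337 0.2309] yaw 1.348 n 8 w [ 0.001  0.048 -0.   ]
3.77,-0.86,-2.14,0.0,0.006,-0.0
3.78,-0.86,-2.12,0.0,0.006,-0.0
3.8,-0.86,-2.1,0.0,0.006,-0.0
3.81,-0.86,-2.07,0.0,0.006,-0.0
3.82,-0.86,-2.05,0.0,0.006,-0.0
3.83,-0.86,-2.03,0.0,0.006,-0.0
3.85,-0.86,-2.0,0.0,0.006,-0.0
3.86,-0.86,-1.98,0.0,0.006,-0.0
```

Run:
```python
from h import *
goto([.40,.40,.30],.8,8)
```

```text
now [0.1435 0.6337 0.2309] yaw 1.348 n 8 w [0.001 0.548 0.   ]
3.77,-0.86,-2.14,0.0,0.068,0.0
3.91,-0.86,-1.88,0.0,0.068,0.0
4.03,-0.86,-1.61,0.0,0.068,0.0
4.13,-0.86,-1.33,0.0,0.068,0.0
4.21,-0.86,-1.04,0.0,0.068,0.0
4.27,-0.86,-0.75,0.0,0.068,0.0
4.31,-0.86,-0.46,0.0,0.068,0.0
4.33,-0.86,-0.16,0.0,0.068,0.0
```

```bash
python3 -m creep '[3.8,-0.9,-2.1,0,0.07,0,8.5, 3.9,-0.9,-1.9,0,0.07,0,8.5, 4.0,-0.9,-1.6,0,0.07,0,8.5, 4.1,-0.9,-1.3,0,0.07,0,8.5]'; python3 -m creep '[4.2,-0.9,-1.0,0,0.07,0,8.5, 4.3,-0.9,-0.7,0,0.07,0,8.5, 4.3,-0.9,-0.5,0,0.07,0,8.5, 4.3,-0.9,-0.2,0,0.06,0,8.5]'
python3 - <<'E'
from h import *
goto([.54,.045,.30],.23)
E
```

```text
clock: 0.6
tcp_pos: [0.2722, 0.5162, 0.2675]
eef_rot: [-1.534, 0.396, -0.396]
wrist_force: [0.7, -0.5, 0.5]
opening: 0.994
clock: 1.0
tcp_pos: [0.3994, 0.3984, 0.3037]
eef_rot: [-1.484, 0.606, -0.606]
wrist_force: [0.5, 0.7, -0.7]
opening: 0.996
now [0.3994 0.3984 0.3037] yaw 0.795 n 9 w [0.    0.565 0.   ]
3.87,0.04,-1.71,0.0,0.063,0.0
3.96,0.04,-1.46,0.0,0.063,0.0
4.05,0.04,-1.21,0.0,0.063,0.0
4.12,0.04,-0.96,0.0,0.063,0.0
4.17,0.04,-0.69,0.0,0.063,0.0
4.2,0.04,-0.43,0.0,0.063,0.0
4.22,0.04,-0.17,0.0,0.063,0.0
4.23,0.04,0.1,0.0,0.063,0.0
4.21,0.04,0.36,0.0,0.063,0.0
```

```bash
python3 -m creep '[3.9,0,-1.7,0,0.063,0,8.5, 4.0,0,-1.5,0,0.063,0,8.5, 4.0,0,-1.2,0,0.063,0,8.5, 4.1,0,-1.0,0,0.063,0,8.5, 4.2,0,-0.7,0,0.063,0,8.5]'; python3 -m creep '[4.2,0,-0.4,0,0.063,0,8.5, 4.2,0,-0.2,0,0.063,0,8.5, 4.2,0,0.1,0,0.063,0,8.5, 4.2,0,0.4,0,0.063,0,8.5,0,0,0,0,0,0,8.5]'
python3 - <<'E'
from h import *
w=snap('wrist','w1.png'); np.savez('w1.npz',c=w['color'],p=cloud(w),c2w=w['c2w'],cx=w['cx'],cy=w['cy'],vertical_fov=w['vertical_fov'],depth=w['depth'])
print(manip.sense()['tcp_pos'])
E
```

```text
clock: 1.5
tcp_pos: [0.4769, 0.2014, 0.3033]
eef_rot: [-1.399, 0.848, -0.848]
wrist_force: [0.6, 0.7, -0.7]
opening: 0.995
clock: 2.0
tcp_pos: [0.541, 0.0427, 0.3031]
eef_rot: [-1.308, 1.041, -1.043]
wrist_force: [0.2, 0.5, 0.9]
opening: 0.993
[0.54012099 0.0446227  0.30304825]
```

View pics/w1.png

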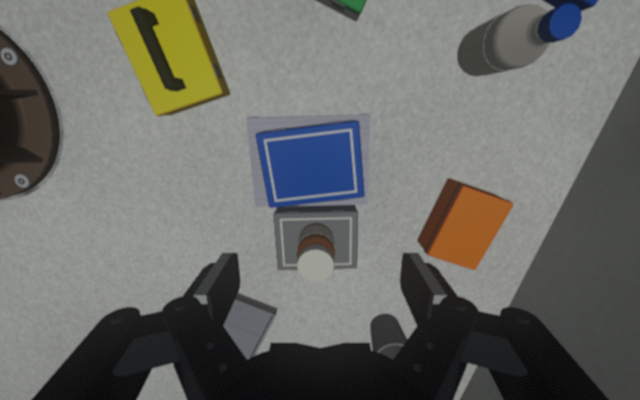

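Run:
```python
from h import *
im=cv2.imread('pics/w1.png')[105:285,235:385]; im=cv2.resize(im,None,fx=3.3,fy=3.3,interpolation=cv2.INTER_CUBIC)
im2=cv2.imread('pics/top0.png')[175:255,280:380]; im2=cv2.resize(im2,None,fx=3.,fy=3.,interpolation=cv2.INTER_CUBIC)
a=np.zeros((594,795,3),np.uint8); a[:,:495]=im[:594,:495]; a[:240,495:]=im2
cv2.imwrite('pics/crop1.png',cv2.convertScaleAbs(a,alpha=1.4))
d=dict(np.load('w1.npz')); P=d['p']
for u,v in [(310,165),(250,140),(285,255),(316,265)]: print(P[v,u].round(4))
```

```text
[0.5272 0.0495 0.0862]
[0.438  0.0568 0.0431]
[ 0.5196 -0.1115  0.0418]
[ 0.5621 -0.0683  0.1262]
```

View pics/crop1.png

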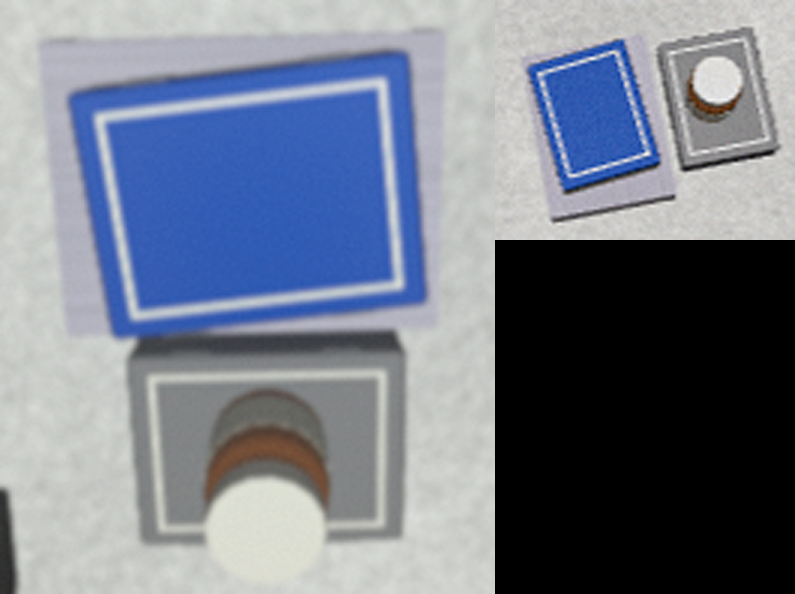

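```bash
cat >> h.py <<'E'
def quad(d,n,pts,h,k=lambda a,b:(a,b)):
    P=np.array([pl(d,*k(*p),h)[:2] for p in pts]); e=np.diff(np.vstack([P,P[:1]]),axis=0)
    print(n,'c',P.mean(0).round(4),'len',np.linalg.norm(e,axis=1).round(3),'ang',(np.degrees(np.arctan2(e[:,1],e[:,0]))%180).round(1)); return P
E
python3 - <<'E'
from h import *
d=dict(np.load('w1.npz')); k=lambda a,b:(235+a/3.3,105+b/3.3)
quad(d,'blue line',[(101,118),(382,83),(398,285),(135,315)],.086,k)
quad(d,'blue edge',[(72,95),(408,54),(426,298),(114,334)],.086,k)
quad(d,'grey line',[(152,377),(384,371),(381,526),(163,532)],.042,k)
quad(d,'grey edge',[(130,355),(405,348),(400,537),(143,543)],.042,k)
quad(d,'step',[(41,41),(443,32),(437,326),(68,333)],.044,k)
print('jar',pl(d,*k(266,530),.127))
t=snap('top'); k2=lambda a,b:(280+(a-495)/3,175+b/3)
quad(t,'blue line',[(540,73),(620,52),(648,156),(569,178)],.086,k2)
quad(t,'grey line',[(669,50),(746,39),(767,142),(692,156)],.042,k2)
E
```

```text
blue line c [0.53   0.0478] len [0.107 0.08  0.107 0.079] ang [ 19.9 109.5  19.7 109.5]
blue edge c [0.5301 0.0492] len [0.127 0.096 0.128 0.096] ang [ 19.7 109.7  19.8 109.2]
grey line c [ 0.5646 -0.0782] len [0.108 0.082 0.108 0.083] ang [ 14.5 103.9  14.7 104.2]
grey edge c [ 0.5638 -0.0758] len [0.127 0.1   0.128 0.1  ] ang [ 14.5 103.9  14.4 103.8]
step c [0.5268 0.0444] len [0.166 0.129 0.169 0.128] ang [ 14.1 104.8  14.1 103.9]
jar [ 0.56168516 -0.06878166  0.127     ]
blue line c [0.5275 0.0452] len [0.083 0.109 0.08  0.109] ang [108.2  17.7 108.8  18.9]
grey line c [ 0.5617 -0.0799] len [0.081 0.11  0.078 0.113] ang [101.5  13.1 103.8  14.5]
```

Run:
```python
from h import *
goto([.5605,-.07,.077],.248)
```

```text
now [0.5396 0.0459 0.3031] yaw 0.229 n 6 w [ 0.    -0.019 -0.   ]
1.96,3.77,-0.1,0.0,-0.003,-0.0
1.96,3.77,-0.1,0.0,-0.003,-0.0
1.96,3.77,-0.11,0.0,-0.003,-0.0
1.96,3.77,-0.12,0.0,-0.003,-0.0
1.96,3.77,-0.12,0.0,-0.003,-0.0
1.96,3.77,-0.13,0.0,-0.003,-0.0
```

```bash
python3 -m creep '[3,3,-0.2,0,-0.019,0,8.5, 3,3.4,-0.2,0,0,0,8.5, 3,3.6,-0.1,0,0,0,8.5, 1.8,4,-0.1,0,0,0,8.5, 1,4.3,-0.1,0,0,0,8.5]'; python3 -m creep '[0,3.3,0,0,0,0,8.5, 0,1,0,0,0,0,8.5,0,0,0,0,0,0,8.5,0,0,0,0,0,0,4.5,0,0,0,0,0,0,4.5]' 35;  python3 -m creep '[0,0,0,0,0,0,4.5,0,0,0,0,0,0,4.5,0,0,0,0,0,0,4.5,0,0,0,0,0,0,4.5]'
```

```text
clock: 2.6
tcp_pos: [0.5619, -0.0696, 0.1194]
eef_rot: [-1.317, 1.021, -1.024]
wrist_force: [0.6, -1.1, -0.3]
opening: 0.993
clock: 3.1
tcp_pos: [0.5626, -0.069, 0.0791]
eef_rot: [-1.316, 1.02, -1.024]
wrist_force: [-0.2, -0.7, -0.5]
opening: 0.685
clock: 3.5
tcp_pos: [0.5624, -0.0692, 0.0793]
eef_rot: [-1.316, 1.021, -1.025]
wrist_force: [-2.5, 2.8, 12.4]
opening: 0.615
```

```bash
python3 -m creep '[0,-1,0,0,0,0,4.5, 0,-3,0,0,0,0,4.5,0,-4,0,0,0,0,4.5]'
python3 - <<'E'
from h import *
goto([.4295,-.3025,.16],.248)
E
```

```text
clock: 3.8
tcp_pos: [0.5604, -0.0691, 0.1581]
eef_rot: [-1.318, 1.025, -1.022]
wrist_force: [0.7, -0.2, -1.8]
opening: 0.609
now [ 0.5604 -0.0691  0.1581] yaw 0.25 n 6 w [ 0.002  0.002 -0.001]
3.23,-0.03,-3.08,0.0,0.0,-0.0
3.23,-0.03,-3.08,0.0,0.0,-0.0
3.23,-0.03,-3.07,0.0,0.0,-0.0
3.23,-0.03,-3.07,0.0,0.0,-0.0
3.23,-0.03,-3.07,0.0,0.0,-0.0
3.23,-0.03,-3.07,0.0,0.0,-0.0
```

Held (opening 0.61, about 2 N of weight). I'll carry it to the tray with gentler ramps.

```bash
python3 -m creep '[1.6,0,-1.5,0,0,0,4.5,2.8,0,-2.6,0,0,0,4.5,3.2,0,-3.1,0,0,0,4.5,3.2,0,-3.1,0,0,0,4.5,3.2,0,-3.1,0,0,0,4.5]'; python3 -m creep '[2.8,0,-2.7,0,0,0,4.5,1.6,0.5,-1.5,0,0,0,4.5,1,2.5,-0.9,0,0,0,4.5,0,3,0,0,0,0,4.5,0,2.5,0,0,0,0,4.5]';python3 -m creep '[0,1.5,0,0,0,0,4.5,0,0.8,0,0,0,0,4.5,0,0,0,0,0,0,4.5]'; python3 -c "
from h import *
goto([.4295,-.3025,.0425],.248)"
```

```text
clock: 4.3
tcp_pos: [0.4656, -0.2395, 0.1587]
eef_rot: [-1.317, 1.021, -1.024]
wrist_force: [1.1, -1.0, -2.5]
opening: 0.61
clock: 4.8
tcp_pos: [0.4302, -0.3039, 0.0725]
eef_rot: [-1.317, 1.022, -1.025]
wrist_force: [-0.5, -0.5, -2.0]
opening: 0.617
clock: 5.1
tcp_pos: [0.4301, -0.303, 0.0493]
eef_rot: [-1.317, 1.023, -1.023]
wrist_force: [-0.2, 0.2, -1.6]
opening: 0.607
now [ 0.4301 -0.303   0.0493] yaw 0.25 n 1 w [ 0.     0.002 -0.   ]
-0.06,0.68,-0.05,0.0,0.002,-0.0
```

```bash
python3 -m creep '[0,0.3,0,0,0,0,4.5,0,0.2,0,0,0,0,4.5,0,0.15,0,0,0,0,4.5,0,0,0,0,0,0,4.5]'
```

```text
clock: 5.5
tcp_pos: [0.4303, -0.3031, 0.043]
eef_rot: [-1.317, 1.023, -1.023]
wrist_force: [0.9, 0.9, -2.0]
opening: 0.609
```

```bash
python3 -m creep '[0,0.1,0,0,0,0,4.5,0,0.1,0,0,0,0,4.5,0,0,0,0,0,0,4.5]'
```

```text
clock: 5.8
tcp_pos: [0.4303, -0.3033, 0.0422]
eef_rot: [-1.317, 1.022, -1.024]
wrist_force: [-7.7, 3.4, 30.9]
opening: 0.612
```

```bash
python3 -m creep '[0,-0.1,0,0,0,0,4.5,0,0,0,0,0,0,8.5,0,0,0,0,0,0,8.5,0,0,0,0,0,0,8.5,0,0,0,0,0,0,8.5]';python3 -m creep '[0,-1,0,0,0,0,8.5,0,-3,0,0,0,0,8.5,0,-4,0,0,0,0,8.5,0,-4,0,0,0,0,8.5,0,-4,0,0,0,0,8.5]'; python3 -c "
from h import *
goto([.54,.05,.28],.248)"
```

```text
clock: 6.3
tcp_pos: [0.4301, -0.3031, 0.0417]
eef_rot: [-1.317, 1.023, -1.023]
wrist_force: [-0.6, -0.8, -0.3]
opening: 0.994
clock: 6.8
tcp_pos: [0.4299, -0.3029, 0.2041]
eef_rot: [-1.317, 1.023, -1.023]
wrist_force: [0.7, -0.7, 0.1]
opening: 0.995
now [ 0.4299 -0.3029  0.2041] yaw 0.25 n 9 w [-0.     0.002  0.   ]
-3.5,-0.84,2.16,-0.0,0.0,0.0
-3.5,-0.84,2.16,-0.0,0.0,0.0
-3.5,-0.84,2.15,-0.0,0.0,0.0
-3.5,-0.84,2.15,-0.0,0.0,0.0
-3.5,-0.84,2.15,-0.0,0.0,0.0
-3.5,-0.84,2.15,-0.0,0.0,0.0
-3.5,-0.84,2.15,-0.0,0.0,0.0
-3.5,-0.84,2.15,-0.0,0.0,0.0
-3.5,-0.84,2.15,-0.0,0.0,0.0
```

```bash
python3 -m creep '[-3,-0.8,1.5,0,0,0,8.5,-4,-0.8,2,0,0,0,8.5,-4,-0.8,2,0,0,0,8.5,-4,-0.8,2,0,0,0,8.5,-4,-0.8,2,0,0,0,8.5]';python3 -m creep '[-4,-0.8,2,0,0,0,8.5,-4,-0.8,2,0,0,0,8.5,-4,0,2,0,0,0,8.5,-4,0,1,0,0,0,8.5,-3,0,1,0,0,0,8.5]'; python3 -c "
from h import *
w=snap('wrist','w2.png')
t=snap('top'); c=cv2.imread('pics/w2.png'); cc=cv2.resize(c[60:320,220:420],None,fx=2.3,fy=2.3)
a=np.zeros((598,780,3),np.uint8); a[:,:460]=cc; b=cv2.resize(t['color'][170:300,330:460,::-1],None,fx=2.46,fy=2.46); a[:320,460:]=b[:320,:320]
cv2.imwrite('pics/crop2.png',cv2.convertScaleAbs(a,alpha=1.4))
np.savez('w2.npz',c2w=w['c2w'],cx=w['cx'],cy=w['cy'],vertical_fov=w['vertical_fov'])
goto([.51,.13,.048],.248)"
```

```text
clock: 7.3
tcp_pos: [0.4751, -0.0938, 0.2429]
eef_rot: [-1.317, 1.023, -1.024]
wrist_force: [0.9, -0.2, 0.2]
opening: 0.993
clock: 7.8
tcp_pos: [0.5052, 0.1107, 0.2586]
eef_rot: [-1.317, 1.022, -1.022]
wrist_force: [-0.1, -0.6, -1.7]
opening: 0.996
now [0.5056 0.1117 0.2585] yaw 0.253 n 5 w [-0.001  0.005 -0.001]
-0.33,4.21,0.17,-0.0,0.001,-0.0
-0.33,4.21,0.17,-0.0,0.001,-0.0
-0.33,4.21,0.17,-0.0,0.001,-0.0
-0.33,4.21,0.17,-0.0,0.001,-0.0
-0.33,4.21,0.18,-0.0,0.001,-0.0
```

View pics/crop2.png

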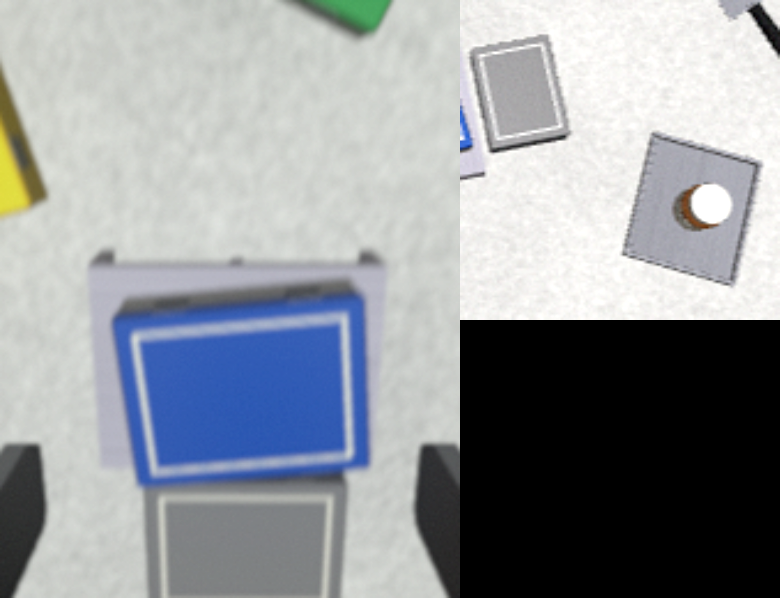

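```bash
python3 -m creep '[-1.7,2,0.8,0,0.005,0,8.5,0,4.5,0,0,0,0,8.5,0,4.5,0,0,0,0,8.5,0,4.5,0,0,0,0,8.5,0,3.5,0,0,0,0,8.5]';python3 -m creep '[0,1.9,0,0,0,0,8.5,0,0.1,0,0,0,0,8.5,0.5,0,0,0,0,0,8.5,1,0,0,0,0,0,8.5,0,0,0,0,0,0,8.5]'; python3 -c "
from h import *
goto([.51,.13,.048],.248)"
```

```text
clock: 8.4
tcp_pos: [0.5085, 0.1262, 0.0662]
eef_rot: [-1.316, 1.028, -1.027]
wrist_force: [0.1, 0.0, -0.4]
opening: 0.994
clock: 8.9
tcp_pos: [0.5142, 0.1112, 0.0492]
eef_rot: [-1.313, 1.026, -1.029]
wrist_force: [-0.1, 0.5, -0.5]
opening: 0.998
now [0.5142 0.1112 0.0492] yaw 0.244 n 1 w [-0.002 -0.004  0.   ]
-1.93,0.12,0.05,-0.002,-0.004,0.0
```

```bash
python3 -m creep '[0.6,0,0,0,0,0,8.5,0.8,0,0,0,0,0,8.5,0.8,0,0,0,0,0,8.5,0.8,0,0,0,0,0,8.5]';python3 -m creep '[1,0,0,0,0,0,8.5,1,0,0,0,0,0,8.5,1,0,0,0,0,0,8.5,1,0,0,0,0,0,8.5,0.5,0,0,0,0,0,8.5]'; python3 -m creep '[0,0,0,0,0,0,8.5]'; python3 -c "
from h import *
s=manip.sense();print(s['tcp_pos'],s['wrist_force'])
w=snap('wrist'); t=snap('top'); c=cv2.resize(w['color'][100:300,200:440,::-1],None,fx=2,fy=2); b=cv2.resize(t['color'][160:260,280:400,::-1],None,fx=2.6,fy=2.6)
a=np.zeros((400,792,3),np.uint8); a[:,:480]=c; a[:260,480:]=b[:,:312]
cv2.imwrite('pics/crop3.png',cv2.convertScaleAbs(a,alpha=1.4))"
```

```text
clock: 9.3
tcp_pos: [0.5203, 0.0825, 0.0479]
eef_rot: [-1.315, 1.027, -1.027]
wrist_force: [-0.3, 2.6, 1.8]
opening: 0.996
clock: 9.8
tcp_pos: [0.5313, 0.0384, 0.0477]
eef_rot: [-1.315, 1.027, -1.027]
wrist_force: [-1.2, 2.7, 1.1]
opening: 0.998
clock: 9.9
tcp_pos: [0.5313, 0.0387, 0.0477]
eef_rot: [-1.315, 1.027, -1.028]
wrist_force: [-0.2, 0.2, 0.4]
opening: 0.994
[0.53126647 0.03867939 0.04771166] [-0.19159143  0.19360913  0.42029555]
```

View pics/crop3.png

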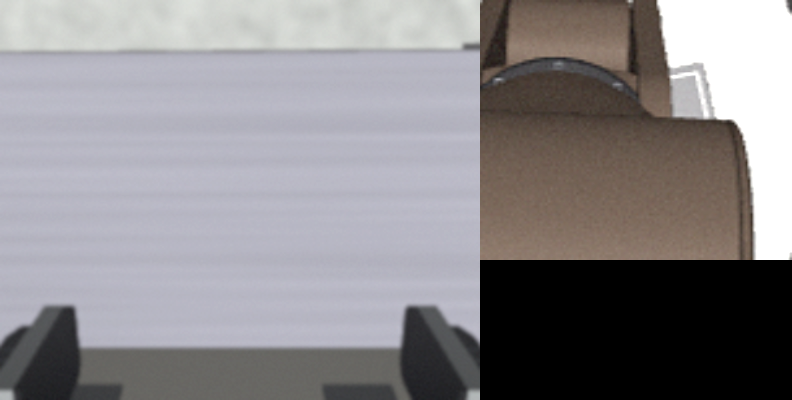

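The view is too close: it shows only the step and both fingers behind the case. The push force is steady at about 3 N, so I carry on and then lift to look.

```bash
python3 -m creep '[0.8,0,0,0,0,0,8.5,0.8,0,0,0,0,0,8.5,0.8,0,0,0,0,0,8.5,0.8,0,0,0,0,0,8.5,0.8,0,0,0,0,0,8.5]';python3 -m creep '[0.6,0,0,0,0,0,8.5,0.5,0,0,0,0,0,8.5,0.3,0,0,0,0,0,8.5,0,0,0,0,0,0,8.5]'; python3 -m creep '[-2,0,0,0,0,0,8.5,-2,-3,0,0,0,0,8.5,-3,-4,0,0,0,0,8.5,-3,-5,0,0,0,0,8.5,0,-4,0,0,0,0,8.5]'; python3 -m creep '[0,-4,0,0,0,0,8.5,0,0,0,0,0,0,8.5]';python3 -c "
from h import *
w=snap('wrist','w4.png'); np.savez('w4.npz',c2w=w['c2w'],cx=w['cx'],cy=w['cy'],vertical_fov=w['vertical_fov'])
c=cv2.resize(w['color'][110:310,220:420,::-1],None,fx=3,fy=3)
cv2.imwrite('pics/crop4.png',cv2.convertScaleAbs(c,alpha=1.4))"
```

```text
clock: 10.5
tcp_pos: [0.5409, -0.0001, 0.0477]
eef_rot: [-1.315, 1.027, -1.027]
wrist_force: [0.2, 1.9, -0.5]
opening: 0.997
clock: 10.9
tcp_pos: [0.5444, -0.0132, 0.0478]
eef_rot: [-1.315, 1.027, -1.027]
wrist_force: [0.9, -0.0, 0.7]
opening: 0.998
clock: 11.4
tcp_pos: [0.5198, 0.0825, 0.2025]
eef_rot: [-1.316, 1.026, -1.025]
wrist_force: [0.7, 0.1, -0.5]
opening: 0.996
clock: 11.6
tcp_pos: [0.5234, 0.0808, 0.2459]
eef_rot: [-1.31, 1.02, -1.03]
wrist_force: [1.1, -0.0, -0.4]
opening: 0.995
```

View pics/crop4.png

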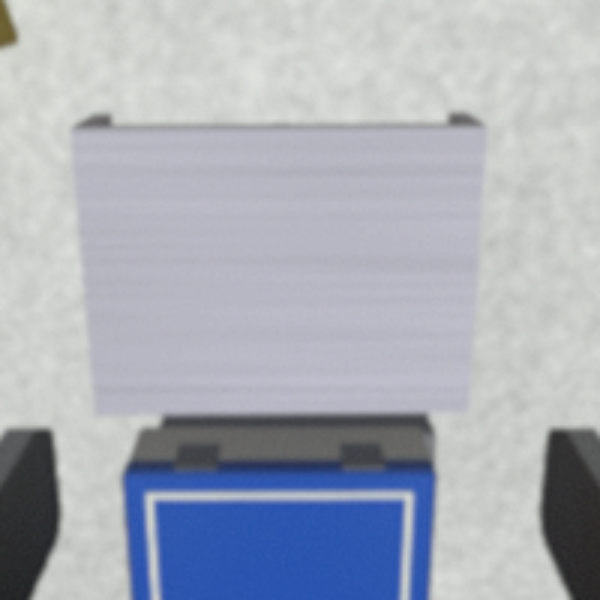

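```bash
cat >> h.py <<'E'
def maskrect(d,hlo,hhi,roi,h,smin=110):
    u0,u1,v0,v1=roi; c=cv2.cvtColor(d['color'],cv2.COLOR_RGB2HSV)[v0:v1,u0:u1].astype(int)
    m=((c[...,0]>hlo)&(c[...,0]<hhi)&(c[...,1]>smin)&(c[...,2]>50)).astype(np.uint8)
    n,l,s,_=cv2.connectedComponentsWithStats(m); k=1+np.argmax(s[1:,4]); vu=np.argwhere(l==k)
    q=np.array([pl(d,u+u0,v+v0,h)[:2] for v,u in vu]); r=cv2.minAreaRect((q*1000).astype(np.float32)); return len(vu),np.round(r[0],1),np.round(r[1],1),round(r[2],1)
E
python3 -c "
from h import *
d=dict(np.load('w4.npz')); k=lambda a,b:(220+a/3,110+b/3)
a=pl(d,*k(147,496),.084);b=pl(d,*k(414,495),.084);e=(b-a)/np.linalg.norm(b-a);print('line',np.linalg.norm(b-a),np.degrees(np.arctan2(e[1],e[0])));ey=np.array([-e[1],e[0],0]);print('blue c(line)',(a+b)/2-.0405*ey)
a=pl(d,*k(125,467),.084);b=pl(d,*k(434,466),.084);print('blue c(edge)',(a+b)/2-.0485*ey,np.linalg.norm(a-b))
P=quad(d,'step',[(74,128),(485,127),(468,411),(95,413)],.044,k)
t=snap('top','t4.png'); print('top blue',maskrect(t,100,125,(300,400,150,260),.084)); np.savez('t4.npz',c=t['color'],c2w=t['c2w'],cx=t['cx'],cy=t['cy'],vertical_fov=t['vertical_fov'])
E0=np.array([.9694,.2453]);
print('blue old', maskrect(dict(color=np.load('top0.npz')['c'],c2w=t['c2w'],cx=t['cx'],cy=t['cy'],vertical_fov=t['vertical_fov']),100,125,(285,345,180,250),.086))
"
```

```text
line 0.11073892007234908 14.03799634183482
blue c(line) [ 0.55634666 -0.07451536  0.084     ]
blue c(edge) [ 0.55466274 -0.06905497  0.084     ] 0.12659336063133383
step c [0.5267 0.0442] len [0.167 0.129 0.169 0.129] ang [ 14.2 104.6  14.2 103.6]
top blue (847, array([555.3, -74.3]), array([103.3,  74.1]), 13.9)
blue old (859, array([529.5,  47.7]), array([103.5,  74.5]), 20.0)
```

```bash
python3 -c "
from h import *
t=dict(np.load('t4.npz'))
g=cv2.cvtColor(cv2.imread('pics/crop2.png'),cv2.COLOR_BGR2GRAY)[0:180,460:620].astype(int); print(g[95,40:80],g[95,0:40])
m=((g>110)&(g<200)).astype(np.uint8); m=cv2.erode(m,np.ones((3,3))); n,l,s,_=cv2.connectedComponentsWithStats(m,connectivity=4); k=l[95,60]; vu=np.argwhere(l==k); print(s[k])
q=np.array([pl(t,330+(u+.5)/2.46-.5,170+(v+.5)/2.46-.5,.042)[:2] for v,u in vu]); print(cv2.minAreaRect((q*1000).astype(np.float32)), q.mean(0))
u0,u1,v0,v1=300,400,150,260
"
```

```text
[171 169 168 167 168 169 168 168 167 169 170 168 166 166 167 168 168 169
 169 169 168 167 165 166 166 168 165 163 164 165 165 165 163 163 164 165
 168 171 169 168] [224 224 223 221 220 219 219 220 220 226 233 238 241 244 238 234 211 172
 136 132 127 134 151 165 176 186 201 217 228 216 203 189 175 166 166 168
 169 169 170 170]
[  23   48   74   87 4498]
((563.5256958007812, -78.34773254394531), (101.48444366455078, 73.10897827148438), 14.702256202697754) [ 0.56315468 -0.07845928]
```

```bash
python3 -c "
from h import *
goto([.534,.028,.048],.2478)"
```

```text
now [0.5213 0.0803 0.2416] yaw 0.245 n 5 w [-0.002 -0.002  0.   ]
1.07,3.87,-0.02,-0.0,-0.0,0.0
1.07,3.87,-0.01,-0.0,-0.0,0.0
1.08,3.87,-0.01,-0.0,-0.0,0.0
1.08,3.87,-0.01,-0.0,-0.0,0.0
1.08,3.87,-0.01,-0.0,-0.0,0.0
```

```bash
python3 -m creep '[1.1,3.9,0,0,-0.002,0,8.5,1.1,3.9,0,0,0,0,8.5,1.1,3.9,0,0,0,0,8.5,1.1,3.9,0,0,0,0,8.5,1,3.8,0,0,0,0,8.5]';python3 -m creep '[1,0,0,0,0,0,8.5,1.5,0,0,0,0,0,8.5,0.5,0,0,0,0,0,8.5,0,0,0,0,0,0,8.5]'; python3 -c "
from h import *
goto([.5457,-.0184,.048],.2478)"
```

```text
clock: 12.2
tcp_pos: [0.5328, 0.0272, 0.0439]
eef_rot: [-1.317, 1.027, -1.024]
wrist_force: [0.6, -0.6, -0.5]
opening: 0.996
clock: 12.6
tcp_pos: [0.5428, -0.0023, 0.0484]
eef_rot: [-1.314, 1.024, -1.028]
wrist_force: [1.1, 0.1, 1.4]
opening: 0.995
now [ 0.5428 -0.0023  0.0484] yaw 0.246 n 1 w [-0.003 -0.002  0.001]
1.63,0.04,-0.11,-0.003,-0.002,0.001
```

```bash
python3 -m creep '[0.6,0,0,0,0,0,8.5,0.4,0,0,0,0,0,8.5,0.3,0,0,0,0,0,8.5,0.2,0,0,0,0,0,8.5,0.1,0,0,0,0,0,8.5]';python3 -m creep '[0,0,0,0,0,0,8.5]'; python3 -m creep '[-2,0,0,0,0,0,8.5,-2,-4,0,0,0,0,8.5,-2,-4,0,0,0,0,8.5,-2,-4,0,0,0,0,8.5,0,0,0,0,0,0,8.5]'; python3 -c "
from h import *
goto([.46,-.105,.20],1.818,15)"
```

```text
clock: 13.1
tcp_pos: [0.5454, -0.0169, 0.0468]
eef_rot: [-1.316, 1.025, -1.025]
wrist_force: [-0.2, 3.2, 2.4]
opening: 0.995
clock: 13.2
tcp_pos: [0.5454, -0.017, 0.0466]
eef_rot: [-1.316, 1.025, -1.025]
wrist_force: [-0.2, 0.0, 0.1]
opening: 0.995
clock: 13.7
tcp_pos: [0.5278, 0.0626, 0.1713]
eef_rot: [-1.312, 1.019, -1.027]
wrist_force: [-1.0, -1.2, 0.0]
opening: 0.996
now [0.5278 0.0626 0.1713] yaw 0.249 n 15 w [-0.004 -1.569  0.006]
0.97,-0.2,-0.71,-0.0,-0.105,0.0
0.89,-0.2,-0.81,-0.0,-0.105,0.0
0.8,-0.2,-0.9,-0.0,-0.105,0.0
0.7,-0.2,-0.98,-0.0,-0.105,0.0
0.6,-0.2,-1.05,-0.0,-0.105,0.0
0.49,-0.2,-1.1,-0.0,-0.105,0.0
0.37,-0.2,-1.15,-0.0,-0.105,0.0
0.25,-0.2,-1.18,-0.0,-0.105,0.0
0.12,-0.19,-1.2,-0.0,-0.105,0.0
-0.0,-0.19,-1.21,-0.0,-0.105,0.0
-0.13,-0.19,-1.2,-0.0,-0.105,0.0
-0.25,-0.19,-1.18,-0.0,-0.105,0.0
-0.38,-0.19,-1.15,-0.0,-0.105,0.0
-0.49,-0.19,-1.1,-0.0,-0.105,0.0
-0.61,-0.19,-1.04,-0.0,-0.105,0.0
```

```bash
python3 -m creep '[1,-0.2,-0.7,0,-0.105,0,5,0.9,-0.2,-0.8,0,-0.105,0,5,0.8,-0.2,-0.9,0,-0.105,0,5,0.7,-0.2,-1,0,-0.105,0,5,0.6,-0.2,-1.1,0,-0.105,0,5]'; python3 -m creep '[0.5,-0.2,-1.1,0,-0.105,0,5,0.4,-0.2,-1.2,0,-0.105,0,5,0.2,-0.2,-1.2,0,-0.105,0,5,0.1,-0.2,-1.2,0,-0.105,0,5,0,-0.2,-1.2,0,-0.105,0,5]'; python3 -m creep '[-0.1,-0.2,-1.2,0,-0.105,0,5,-0.2,-0.2,-1.2,0,-0.105,0,5,-0.4,-0.2,-1.1,0,-0.105,0,5,-0.5,-0.2,-1.1,0,-0.105,0,5,-0.6,-0.2,-1,0,-0.105,0,5]'; python3 -c "
from h import *
w=snap('wrist','w5.png'); np.savez('w5.npz',c2w=w['c2w'],cx=w['cx'],cy=w['cy'],vertical_fov=w['vertical_fov'],c=w['color'],p=cloud(w))
t=snap('top','t5.png');print('top blue',maskrect(t,100,125,(300,400,150,260),.084))
print('wrist blue',maskrect(w,100,125,(200,500,50,400),.084))
c=cv2.resize(w['color'][80:320,180:460,::-1],None,fx=2.5,fy=2.5)
cv2.imwrite('pics/crop5.png',cv2.convertScaleAbs(c,alpha=1.4))
goto([.454,-.105,.045],1.818)"
```

```text
clock: 14.2
tcp_pos: [0.5024, 0.0035, 0.1763]
eef_rot: [-1.481, 0.621, -0.62]
wrist_force: [0.4, 0.4, -0.7]
opening: 0.585
clock: 14.7
tcp_pos: [0.4793, -0.0528, 0.1863]
eef_rot: [-1.561, 0.212, -0.211]
wrist_force: [-0.1, 0.7, 0.6]
opening: 0.585
clock: 15.2
tcp_pos: [0.4573, -0.1083, 0.1963]
eef_rot: [-1.561, -0.2, 0.201]
wrist_force: [-1.0, -0.4, -0.8]
opening: 0.585
top blue (188, array([562.7, -51.3]), array([82.7, 36.1]), 2.6)
wrist blue (5922, array([555.6, -77.2]), array([101.7,  75.5]), 14.7)
now [ 0.4573 -0.1087  0.1965] yaw 1.823 n 4 w [ 0.     0.005 -0.   ]
-0.06,3.79,0.11,0.0,0.001,-0.0
-0.06,3.79,0.11,0.0,0.001,-0.0
-0.06,3.79,0.11,0.0,0.001,-0.0
-0.06,3.79,0.11,0.0,0.001,-0.0
```

View pics/crop5.png

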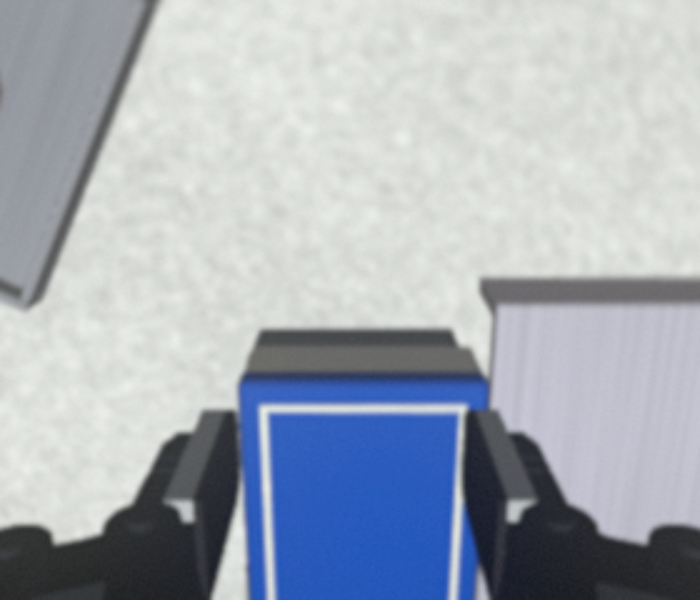

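Jar and tray are clear. The view shows the blue end above the grey end: blue lower edge at rows ~348, grey foot at ~331. I compare their positions.

```bash
python3 -c "
from h import *
d=dict(np.load('w5.npz')); k=lambda a,b:(180+a/2.5,80+b/2.5)
ex=np.array([.9694,.2453]);ey=np.array([-.2453,.9694])
for n,p,h in [('blue top',[(241,378),(488,380)],.083),('blue bot',[(250,350),(480,352)],.045),('grey foot',[(262,331),(453,331)],.001),('line',[(264,409),(463,408)],.084),('step foot',[(483,281)],0.001),('stepTop',[(495,303)],.044)]:
    for q in p: x=pl(d,*k(*q),h)[:2]; print(n,(x@ex).round(4),(x@ey).round(4))
print('grey c est',np.array([.5637,-.0778])@ex,np.array([.5637,-.0778])@ey,'blue c', np.array([.5556,-.0772])@ex,np.array([.5556,-.0772])@ey)
g=cv2.cvtColor(d['c'],cv2.COLOR_RGB2GRAY); print(g[205:240,315]); print(d['c'][225,250:400:6].tolist())
"
```

```text
blue top 0.4535 -0.2597
blue top 0.4536 -0.1619
blue bot 0.457 -0.2614
blue bot 0.4571 -0.1581
grey foot 0.4644 -0.2614
grey foot 0.4636 -0.1637
line 0.4665 -0.2509
line 0.4654 -0.1713
step foot 0.4369 -0.1502
stepTop 0.4343 -0.1528
grey c est 0.52736644 -0.21369493 blue c 0.51966148 -0.21112636
[155 157 157 157 155 144 115  76  52  51  52  53  57  67  73  76  76  77
  76  75  76  76  73  65  49  43  45  53  57  64  67  68  68  67  67]
[[153, 156, 152], [156, 158, 155], [155, 158, 154], [155, 158, 154], [152, 155, 152], [77, 78, 76], [77, 78, 75], [78, 77, 75], [76, 76, 75], [75, 75, 73], [77, 76, 75], [76, 75, 75], [76, 76, 74], [77, 76, 75], [77, 76, 76], [77, 77, 75], [78, 77, 76], [77, 76, 75], [76, 75, 73], [77, 77, 75], [95, 96, 94], [106, 105, 109], [139, 138, 148], [133, 133, 142], [140, 139, 149]]
```

```bash
python3 -m creep '[0,3.5,0.3,0,0.005,0,5,0,4,0.3,0,0,0,5,0,4,0,0,0,0,5,0,3.2,0,0,0,0,5,0.8,0,0,0,0,0,5]'; python3 -m creep '[0.8,0,0,0,0,0,5,0.6,0,0,0,0,0,5,0,0,0,0,0,0,5]'; python3 -c "
from h import *
s=manip.sense();p=s['tcp_pos'][:2];print(p@np.array([.9694,.2453]),p@np.array([-.2453,.9694]))
goto([.46,-.105,.048],1.8186,1)"
```

```text
clock: 15.8
tcp_pos: [0.461, -0.0989, 0.0463]
eef_rot: [-1.559, -0.185, 0.196]
wrist_force: [1.0, 0.9, 0.5]
opening: 0.587
clock: 16.1
tcp_pos: [0.4801, -0.0967, 0.0513]
eef_rot: [-1.564, -0.196, 0.191]
wrist_force: [0.0, -0.7, -0.2]
opening: 0.586
0.44171881981121863 -0.21147120989485763
now [ 0.4801 -0.0967  0.0513] yaw 1.817 n 1 w [ 0.002 -0.002  0.003]
-2.16,0.32,-0.32,0.002,-0.002,0.003
```

```bash
python3 -m creep '[0.3,0,0,0,0,0,5,0.3,0,0,0,0,0,5,0.2,0,0,0,0,0,5,0.1,0,0,0,0,0,5,0,0,0,0,0,0,5]'; python3 -c "
from h import *
s=manip.sense();p=s['tcp_pos'][:2];print(p@np.array([.9694,.2453]),p@np.array([-.2453,.9694]))"; python3 -m creep '[-2,0,0,0,0,0,5,-1.5,-4,0,0,0,0,5,0,-4,0,0,0,0,5,0,-4,0,0,0,0,5,0,-3,0,0,0,0,5]';python3 -m creep '[0,0,0,0,0,0,5]'
cat > chk.py <<'E'
from h import *
import sys
w=snap('wrist','wc.png'); ex=np.array([.9694,.2453]);ey=np.array([-.2453,.9694])
n,c,s,a=maskrect(w,100,125,(200,500,50,400),.084); c=c/1000
print('wrist blue',n,s,a,'ex,ey',c@ex,c@ey); np.savez('wc.npz',c2w=w['c2w'],cx=w['cx'],cy=w['cy'],vertical_fov=w['vertical_fov'],c=w['color'])
t=snap('top','tc.png'); n,c,s,a=maskrect(t,100,125,(300,400,150,260),.084); c=c/1000; print('top blue',n,s,a,c@ex,c@ey)
E
python3 chk.py
```

```text
clock: 16.6
tcp_pos: [0.4865, -0.0944, 0.0497]
eef_rot: [-1.562, -0.193, 0.193]
wrist_force: [-1.7, -0.1, 0.4]
opening: 0.586
0.44841801762239825 -0.2108210691232528
clock: 17.1
tcp_pos: [0.4529, -0.1031, 0.2021]
eef_rot: [-1.563, -0.195, 0.191]
wrist_force: [-0.2, -0.6, -0.4]
opening: 0.589
clock: 17.2
tcp_pos: [0.4547, -0.1036, 0.2035]
eef_rot: [-1.565, -0.198, 0.188]
wrist_force: [0.4, -0.2, -0.4]
opening: 0.586
wrist blue 5527 [101.4  75.3] 14.2 ex,ey 0.52409973 -0.21111480999999999
top blue 129 [ 46.6 115.3] 76.8 0.5474986700000001 -0.17041324
```

```bash
python3 -c "
from h import *
p=manip.sense()['tcp_pos'][:2];print(p@np.array([.9694,.2453]),p@np.array([-.2453,.9694]))
d=dict(np.load('wc.npz'));g=cv2.cvtColor(d['c'],cv2.COLOR_RGB2GRAY);ex=np.array([.9694,.2453])
for u in (300,325,350):
  print(u,g[205:245,u]); print([ (r,(pl(d,u,r,.001)[:2]@ex).round(4)) for r in (210,214,218)])
goto([.46,-.105,.048],1.8186,1)"
```

```text
0.4136949516260872 -0.21096750748064333
300 [153 150 150 145 121  81  57  51  55  54  55  55  55  54  60  68  73  76
  76  77  76  75  78  77  74  64  50  44  46  52  59  64  68  70  68  67
  67  86 123 155]
[(210, np.float64(0.4635)), (214, np.float64(0.4691)), (218, np.float64(0.4748))]
325 [155 154 153 143 118  78  54  53  53  53  53  52  51  54  58  68  74  77
  77  75  75  77  76  74  73  60  49  43  44  53  59  63  66  68  68  65
  65  83 119 150]
[(210, np.float64(0.4635)), (214, np.float64(0.4691)), (218, np.float64(0.4748))]
350 [157 157 155 146 120  80  55  52  53  53  54  54  53  54  58  68  74  76
  75  76  75  76  77  76  73  66  51  42  45  53  59  65  66  70  67  65
  66  83 119 151]
[(210, np.float64(0.4635)), (214, np.float64(0.4691)), (218, np.float64(0.4748))]
now [ 0.4528 -0.103   0.2001] yaw 1.817 n 1 w [ 0.001 -0.002  0.002]
0.62,15.21,-0.35,0.001,-0.002,0.002
```

```bash
python3 -m creep '[0,3.5,0,0,0,0,5,0,4,0,0,0,0,5,0,4,0,0,0,0,5,0,3.5,0,0,0,0,5,0.8,0,0,0,0,0,5]'; python3 -m creep '[0.8,0,0,0,0,0,5,0.8,0,0,0,0,0,5,0.6,0,0,0,0,0,5,0.3,0,0,0,0,0,5,0,0,0,0,0,0,5]'; python3 -c "
from h import *
s=manip.sense();p=s['tcp_pos'][:2];print(p@np.array([.9694,.2453]),p@np.array([-.2453,.9694]))"
```

```text
clock: 17.8
tcp_pos: [0.456, -0.0999, 0.0452]
eef_rot: [-1.558, -0.186, 0.2]
wrist_force: [0.3, -1.0, 0.3]
opening: 0.586
clock: 18.3
tcp_pos: [0.4854, -0.0949, 0.0505]
eef_rot: [-1.563, -0.195, 0.192]
wrist_force: [0.3, -0.8, -0.2]
opening: 0.59
0.4472916675976185 -0.21102894549917883
```

```bash
python3 -m creep '[0.2,0,0,0,0,0,5,0.15,0,0,0,0,0,5,0.1,0,0,0,0,0,5,0,0,0,0,0,0,5]'; python3 -c "
from h import *
s=manip.sense();p=s['tcp_pos'][:2];print(p@np.array([.9694,.2453]),p@np.array([-.2453,.9694]))"; python3 -m creep '[-2,0,0,0,0,0,5,-1.5,-4,0,0,0,0,5,0,-4,0,0,0,0,5,0,-4,0,0,0,0,5,0,-3,0,0,0,0,5]';python3 -m creep '[0,0,0,0,0,0,5]';python3 chk.py; python3 -c "
from h import *
goto([.541,.035,.17],.2478,15)"
```

```text
clock: 18.7
tcp_pos: [0.4886, -0.0938, 0.0496]
eef_rot: [-1.562, -0.193, 0.194]
wrist_force: [-1.6, -0.1, 0.6]
opening: 0.586
0.45066610181847705 -0.21074763813507214
clock: 19.2
tcp_pos: [0.4553, -0.1025, 0.2021]
eef_rot: [-1.563, -0.195, 0.192]
wrist_force: [0.9, -0.3, -0.9]
opening: 0.586
clock: 19.3
tcp_pos: [0.4571, -0.103, 0.2035]
eef_rot: [-1.565, -0.198, 0.188]
wrist_force: [0.4, 0.6, -0.5]
opening: 0.579
wrist blue 5526 [101.4  75.2] 14.2 ex,ey 0.52654894 -0.21121882999999997
top blue 128 [ 44.7 109.5] 77.1 0.5496325300000001 -0.17054061
now [ 0.4553 -0.1024  0.2001] yaw 1.817 n 15 w [-1.000e-03  1.569e+00  2.000e-03]
0.78,0.2,0.75,-0.0,0.105,0.0
0.69,0.2,0.83,-0.0,0.105,0.0
0.6,0.2,0.89,-0.0,0.105,0.0
0.51,0.2,0.95,-0.0,0.105,0.0
0.41,0.2,1.0,-0.0,0.105,0.0
0.3,0.2,1.04,-0.0,0.105,0.0
0.19,0.2,1.06,-0.0,0.105,0.0
0.08,0.2,1.08,-0.0,0.105,0.0
-0.04,0.2,1.08,-0.0,0.105,0.0
-0.15,0.2,1.07,-0.0,0.105,0.0
-0.26,0.2,1.05,-0.0,0.105,0.0
-0.37,0.2,1.02,-0.0,0.105,0.0
-0.47,0.2,0.97,-0.0,0.105,0.0
-0.57,0.2,0.92,-0.0,0.105,0.0
-0.66,0.2,0.85,-0.0,0.105,0.0
```

```bash
python3 -c "
from h import *
t=snap('top'); print('green',maskrect(t,45,85,(195,265,190,255),.042,90))
goto([.44,.305,.26],1.36,11)"
```

```text
green (1217, array([493.4, 300.4]), array([100.8, 130.2]), 78.9)
now [ 0.4546 -0.1022  0.1993] yaw 1.817 n 11 w [-0.     0.457 -0.   ]
0.77,-0.55,3.62,-0.0,0.042,-0.0
0.62,-0.55,3.65,-0.0,0.042,-0.0
0.47,-0.55,3.67,-0.0,0.042,-0.0
0.32,-0.55,3.69,-0.0,0.042,-0.0
0.16,-0.55,3.7,-0.0,0.042,-0.0
0.01,-0.55,3.7,-0.0,0.042,-0.0
-0.14,-0.55,3.7,-0.0,0.042,-0.0
-0.3,-0.55,3.69,-0.0,0.042,-0.0
-0.45,-0.55,3.68,-0.0,0.042,-0.0
-0.6,-0.55,3.66,-0.0,0.042,-0.0
-0.75,-0.55,3.63,-0.0,0.042,-0.0
```

```bash
python3 -m creep '[0.8,-0.6,3.6,0,0.042,0,5,0.6,-0.6,3.6,0,0.042,0,5,0.5,-0.6,3.7,0,0.042,0,5,0.3,-0.6,3.7,0,0.042,0,5,0.2,-0.6,3.7,0,0.042,0,5]'; python3 -m creep '[0,-0.6,3.7,0,0.042,0,5,-0.1,-0.6,3.7,0,0.042,0,5,-0.3,-0.6,3.7,0,0.042,0,5,-0.5,-0.6,3.7,0,0.042,0,5,-0.6,-0.6,3.7,0,0.042,0,5]';python3 -m creep '[-0.7,-0.5,3.6,0,0.042,0,5,0,0,0,0,0,0,5]'; python3 -c "
from h import *
w=snap('wrist','w6.png'); np.savez('w6.npz',c2w=w['c2w'],cx=w['cx'],cy=w['cy'],vertical_fov=w['vertical_fov'],c=w['color'],p=cloud(w))
print('wrist green',maskrect(w,45,85,(100,540,0,400),.042,90))
c=cv2.resize(w['color'][100:400,200:440,::-1],None,fx=2,fy=2)
t=snap('top','t6.png'); b=cv2.resize(t['color'][160:260,285:405,::-1],None,fx=2.6,fy=2.6); a=np.zeros((600,792,3),np.uint8); a[:,:480]=c; a[:260,480:]=b[:,:312]
cv2.imwrite('pics/crop6.png',cv2.convertScaleAbs(a,alpha=1.4))
print('top blue',maskrect(t,100,125,(300,400,150,260),.084))
"
```

```text
clock: 19.95
tcp_pos: [0.448, 0.0838, 0.2285]
eef_rot: [-1.571, -0.025, 0.029]
wrist_force: [1.0, -0.9, -0.4]
opening: 0.586
clock: 20.45
tcp_pos: [0.442, 0.2696, 0.2582]
eef_rot: [-1.568, 0.139, -0.136]
wrist_force: [0.7, -0.6, -0.0]
opening: 0.589
clock: 20.65
tcp_pos: [0.442, 0.3086, 0.2635]
eef_rot: [-1.564, 0.169, -0.168]
wrist_force: [0.1, -0.3, -0.5]
opening: 0.588
wrist green (5711, array([492.3, 302.4]), array([ 97.8, 128.6]), 78.8)
top blue (841, array([563. , -75.8]), array([103.2,  74. ]), 14.3)
```

View pics/crop6.png

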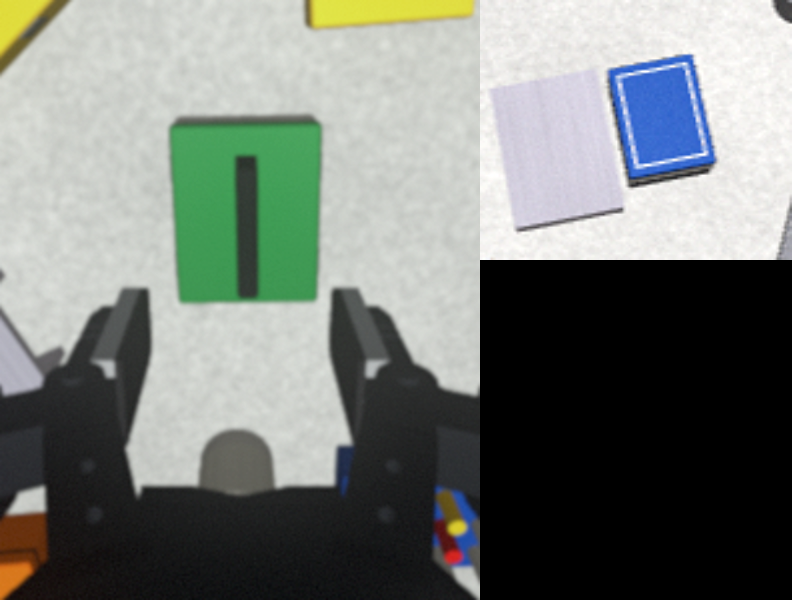

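```bash
python3 -c "
from h import *
d=dict(np.load('w6.npz')); k=lambda a,b:(200+a/2,100+b/2)
P=quad(d,'bar',[(236,157),(256,157),(258,297),(238,297)],.075,k); print(P)
quad(d,'lid',[(171,126),(321,125),(317,299),(180,301)],.042,k)
goto([.4925,.302,.052],1.571-.194)"
```

```text
bar c [0.49   0.3033] len [0.012 0.094 0.013 0.094] ang [ 77.7 169.   77.7 168.4]
[[0.44264621 0.30656087]
 [0.44520964 0.31833433]
 [0.5375054  0.30046575]
 [0.53472046 0.28768126]]
lid c [0.4935 0.3031] len [0.098 0.126 0.099 0.127] ang [ 78.1 169.   78.6 168.5]
now [0.4415 0.3052 0.263 ] yaw 1.357 n 5 w [ 0.002 -0.02  -0.002]
1.02,4.22,0.16,0.0,-0.004,-0.0
1.02,4.22,0.16,0.0,-0.004,-0.0
1.02,4.22,0.15,0.0,-0.004,-0.0
1.02,4.22,0.14,0.0,-0.004,-0.0
1.02,4.22,0.14,0.0,-0.004,-0.0
```

```bash
python3 -m creep '[1.5,3.5,0.2,0,-0.017,0,5,1.8,4.2,0.2,0,0,0,5,1.7,4.5,0.2,0,0,0,5,0,4.5,0.1,0,0,0,5,0,3,0,0,0,0,5]'; python3 -m creep '[0,1.3,0,0,0,0,5,0,0,0,0,0,0,5]';python3 -c "
from h import *
goto([.492,.303,.0515],1.372)"
```

```text
clock: 21.25
tcp_pos: [0.4913, 0.2993, 0.0638]
eef_rot: [-1.568, 0.16, -0.154]
wrist_force: [0.3, 0.0, 1.0]
opening: 0.585
clock: 21.45
tcp_pos: [0.4915, 0.3002, 0.0529]
eef_rot: [-1.567, 0.159, -0.154]
wrist_force: [-0.1, 0.6, 0.9]
opening: 0.586
now [0.4915 0.3002 0.0529] yaw 1.371 n 1 w [ 0.003 -0.001 -0.003]
-0.0,0.14,0.29,0.003,-0.001,-0.003
```

```bash
python3 -m creep '[0,0.1,0.25,0.003,0,-0.003,5,0,0,0,0,0,0,1,0,0,0,0,0,0,1,0,0,0,0,0,0,1,0,0,0,0,0,0,1]' 50; python3 -m creep '[0,0,0,0,0,0,1,0,0,0,0,0,0,1]'; python3 -m creep '[0,-0.5,0,0,0,0,1,0,-1,0,0,0,0,1,0,-2,0,0,0,0,1,0,0,0,0,0,0,1]'
```

```text
clock: 21.95
tcp_pos: [0.4937, 0.3046, 0.055]
eef_rot: [-1.561, 0.152, -0.16]
wrist_force: [-1.2, -2.1, 10.4]
opening: 0.149
clock: 22.15
tcp_pos: [0.4937, 0.3046, 0.055]
eef_rot: [-1.561, 0.152, -0.16]
wrist_force: [-2.2, -0.6, 11.1]
opening: 0.151
clock: 22.55
tcp_pos: [0.4943, 0.3048, 0.0913]
eef_rot: [-1.56, 0.151, -0.161]
wrist_force: [0.2, 0.9, -3.1]
opening: 0.15
```

```bash
python3 -m creep '[0,-2.5,0,0,0,0,1,0,-3,0,0,0,0,1,0,-3,0,0,0,0,1,0,-2,0,0,0,0,1,0,0,0,0,0,0,1]'; python3 -c "
from h import *
goto([.5642,-.0762,.195],1.819,14)"
```

```text
clock: 23.05
tcp_pos: [0.494, 0.3046, 0.1962]
eef_rot: [-1.56, 0.15, -0.162]
wrist_force: [0.8, 0.9, -3.7]
opening: 0.15
now [0.494  0.3046 0.1962] yaw 1.372 n 14 w [-0.004 -0.447  0.008]
1.03,-0.0,-2.57,-0.0,-0.032,0.001
0.95,0.0,-2.6,-0.0,-0.032,0.001
0.86,0.0,-2.63,-0.0,-0.032,0.001
0.78,0.0,-2.65,-0.0,-0.032,0.001
0.69,0.0,-2.68,-0.0,-0.032,0.001
0.61,0.0,-2.7,-0.0,-0.032,0.001
0.52,0.0,-2.72,-0.0,-0.032,0.001
0.43,0.0,-2.73,-0.0,-0.032,0.001
0.35,0.0,-2.74,-0.0,-0.032,0.001
0.26,0.0,-2.75,-0.0,-0.032,0.001
0.17,0.0,-2.76,-0.0,-0.032,0.001
0.08,0.01,-2.76,-0.0,-0.032,0.001
-0.01,0.01,-2.77,-0.0,-0.032,0.001
-0.09,0.01,-2.76,-0.0,-0.032,0.001
```

```bash
python3 -m creep '[0.6,0,-1.5,0,-0.032,0,1,0.8,0,-2.2,0,-0.032,0,1,0.9,0,-2.6,0,-0.032,0,1,0.8,0,-2.7,0,-0.032,0,1,0.8,0,-2.7,0,-0.032,0,1]'; python3 -m creep '[0.7,0,-2.7,0,-0.032,0,1,0.6,0,-2.7,0,-0.032,0,1,0.5,0,-2.7,0,-0.032,0,1,0.4,0,-2.7,0,-0.032,0,1,0.4,0,-2.7,0,-0.032,0,1]'; python3 -m creep '[0.3,0,-2.8,0,-0.032,0,1,0.2,0,-2.8,0,-0.032,0,1,0.1,0,-2.7,0,-0.032,0,1,0,0,-2.2,0,-0.031,0,1,0,0,-1,0,0,0,1]';python3 -m creep '[0,0,0,0,0,0,1]'; python3 -c "
from h import *
goto([.5642,-.0762,.195],1.819,1)"
```

```text
clock: 23.55
tcp_pos: [0.5158, 0.1816, 0.192]
eef_rot: [-1.569, 0.028, -0.031]
wrist_force: [1.2, -0.5, -4.2]
opening: 0.152
clock: 24.05
tcp_pos: [0.5452, 0.0472, 0.1918]
eef_rot: [-1.566, -0.098, 0.095]
wrist_force: [0.4, -0.4, -3.5]
opening: 0.151
clock: 24.55
tcp_pos: [0.5713, -0.0656, 0.1916]
eef_rot: [-1.56, -0.196, 0.192]
wrist_force: [-0.2, 0.7, -3.6]
opening: 0.147
clock: 24.65
tcp_pos: [0.5714, -0.0648, 0.192]
eef_rot: [-1.56, -0.195, 0.191]
wrist_force: [0.7, 1.0, -4.0]
opening: 0.151
now [ 0.5714 -0.0648  0.192 ] yaw 1.817 n 1 w [-0.002 -0.002  0.003]
-0.97,-0.31,-0.93,-0.002,-0.002,0.003
```

```bash
python3 -m creep '[-0.5,0.8,-0.5,0,-0.002,0,1,-0.5,1,-0.4,0,0,0,1,0,1,0,0,0,0,1,0,0.8,0,0,0,0,1,0,0,0,0,0,0,1]'; python3 -c "
from h import *
w=snap('wrist','w7.png'); z=manip.sense()['tcp_pos'][2]-.0555+.042; ex=np.array([.9694,.2453]);ey=np.array([-.2453,.9694])
r=maskrect(w,45,85,(100,540,0,400),z,90);print('wrist green',r,r[1]/1000@ex,r[1]/1000@ey,'want .527 -.212')
np.savez('w7.npz',c2w=w['c2w'],cx=w['cx'],cy=w['cy'],vertical_fov=w['vertical_fov'],c=w['color'])
cv2.imwrite('pics/crop7.png',cv2.convertScaleAbs(w['color'][:,:,::-1],alpha=1.4))
goto([.5642,-.0762,.15],1.819,1)"
```

```text
clock: 25.15
tcp_pos: [0.5635, -0.0746, 0.1556]
eef_rot: [-1.559, -0.198, 0.195]
wrist_force: [0.2, -0.1, -2.8]
opening: 0.149
wrist green (20121, array([548.4, -78.6]), array([99. , 98.2]), 14.3) 0.51233838 -0.21071736 want .527 -.212
now [ 0.5639 -0.0747  0.1563] yaw 1.821 n 1 w [-0.002  0.002  0.003]
-0.01,0.63,-0.16,-0.002,0.002,0.003
```

View pics/crop7.png

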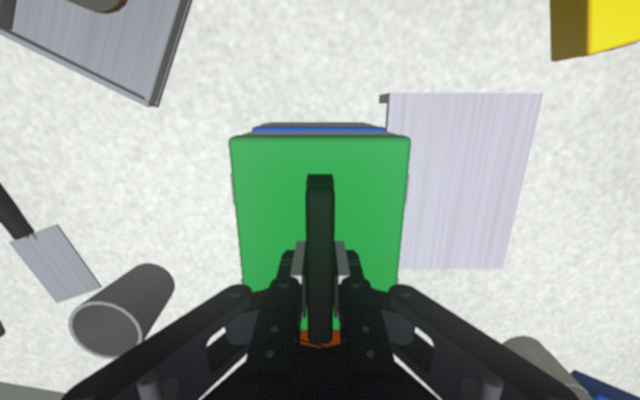

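```bash
python3 -m creep '[0,0.6,-0.1,0,0,0,1,0,0.4,0,0,0,0,1,0,0.3,0,0,0,0,1,0,0.1,0,0,0,0,1,0,0,0,0,0,0,1]'
```

```text
clock: 25.7
tcp_pos: [0.5645, -0.076, 0.1429]
eef_rot: [-1.56, -0.199, 0.193]
wrist_force: [1.0, -0.0, -3.4]
opening: 0.151
```

```bash
python3 -m creep '[0,0.1,0,0,0,0,1,0,0,0,0,0,0,1]'
```

```text
clock: 25.9
tcp_pos: [0.5646, -0.076, 0.1421]
eef_rot: [-1.56, -0.199, 0.193]
wrist_force: [0.3, 0.6, -3.1]
opening: 0.15
```

```bash
python3 -m creep '[0,0.1,0,0,0,0,1,0,0,0,0,0,0,1]';python3 -m creep '[0,0.05,0,0,0,0,1,0,0,0,0,0,0,1]'
```

```text
clock: 26.1
tcp_pos: [0.5646, -0.076, 0.141]
eef_rot: [-1.56, -0.199, 0.193]
wrist_force: [0.8, 0.8, -3.4]
opening: 0.153
clock: 26.3
tcp_pos: [0.5646, -0.076, 0.1405]
eef_rot: [-1.56, -0.199, 0.193]
wrist_force: [0.2, -1.2, -3.4]
opening: 0.152
```

```bash
python3 -m creep '[0,0.05,0,0,0,0,1,0,0,0,0,0,0,1]';python3 -m creep '[0,0.05,0,0,0,0,1,0,0,0,0,0,0,1]'
```

```text
clock: 26.5
tcp_pos: [0.5646, -0.076, 0.14]
eef_rot: [-1.56, -0.199, 0.193]
wrist_force: [-0.9, 0.1, -2.8]
opening: 0.149
clock: 26.7
tcp_pos: [0.5646, -0.076, 0.1395]
eef_rot: [-1.56, -0.199, 0.193]
wrist_force: [-0.0, 0.2, -2.8]
opening: 0.149
```

```bash
python3 -m creep '[0,0.05,0,0,0,0,1,0,0,0,0,0,0,1]';python3 -m creep '[0,0.05,0,0,0,0,1,0,0,0,0,0,0,1]'
```

```text
clock: 26.9
tcp_pos: [0.5647, -0.076, 0.1391]
eef_rot: [-1.56, -0.199, 0.193]
wrist_force: [-0.3, -0.3, -2.0]
opening: 0.155
clock: 27.1
tcp_pos: [0.5647, -0.0761, 0.139]
eef_rot: [-1.56, -0.2, 0.193]
wrist_force: [-2.1, -2.1, 5.6]
opening: 0.154
```

```bash
python3 -m creep '[0,0,0,0,0,0,1.8,0,0,0,0,0,0,2.5,0,0,0,0,0,0,4,0,0,0,0,0,0,4,0,0,0,0,0,0,4]';python3 -m creep '[0,-1,0,0,0,0,4,0,-2,0,0,0,0,4,0,-4,0,0,0,0,4,0,-4,0,0,0,0,4,-4,-3,0,0,0,0,4]'; python3 -m creep '[-4,0,4,0,0,0,4,-3,0,4,0,0,0,4,0,0,4,0,0,0,4,0,0,4,0,0,0,4,0,0,4,0,0,0,4]';  python3 -m creep '[0,0,4,0,0,0,4,0,0,4,0,0,0,4,0,0,4,0,0,0,4,0,0,0,0,0,0,4]'
python3 -c "
from h import *
t=snap('top','t8.png'); s=snap('scene','s8.png'); ex=np.array([.9694,.2453]);ey=np.array([-.2453,.9694])
r=maskrect(t,45,85,(300,410,150,260),.126,90);print('top green',r,r[1]/1000@ex,r[1]/1000@ey)
P=cloud(t); m=cv2.cvtColor(t['color'],cv2.COLOR_RGB2HSV); mm=(m[...,0]>45)&(m[...,0]<85)&(m[...,1]>100); mm[:150]=0;mm[260:]=0;mm[:,:300]=0;mm[:,410:]=0; q=P[mm]; A=np.c_[q[:,:2],np.ones(len(q))]; q=q; k=abs(q[:,2]-.126)<.012; print('plane',np.linalg.lstsq(A[k],q[k,2],rcond=None)[0].round(4),np.median(q[:,2]))
a=np.zeros((520,800,3),np.uint8); a[:480,:420]=cv2.resize(t['color'][150:310,310:450,::-1],None,fx=3,fy=3); a[:,420:]=cv2.resize(s['color'][120:250,225:320,::-1],None,fx=4,fy=4)[:, :380]
cv2.imwrite('pics/crop8.png',cv2.convertScaleAbs(a,alpha=1.4))"
```

```text
clock: 27.6
tcp_pos: [0.5646, -0.076, 0.1385]
eef_rot: [-1.56, -0.199, 0.193]
wrist_force: [-0.3, 0.5, -0.2]
opening: 0.47
clock: 28.1
tcp_pos: [0.5287, -0.0861, 0.2816]
eef_rot: [-1.561, -0.204, 0.191]
wrist_force: [1.1, -0.3, 0.8]
opening: 0.469
clock: 28.6
tcp_pos: [0.413, 0.088, 0.2794]
eef_rot: [-1.56, -0.2, 0.192]
wrist_force: [0.6, 0.2, 0.4]
opening: 0.47
clock: 29.0
tcp_pos: [0.3829, 0.2068, 0.2794]
eef_rot: [-1.558, -0.203, 0.196]
wrist_force: [-0.3, -0.3, 0.2]
opening: 0.468
top green (1360, array([564.4, -76. ]), array([129.8, 100.2]), 14.4) 0.52848656 -0.21212171999999999
plane [0.0026 0.002  0.1257] 0.1271045058624023
```

View pics/crop8.png

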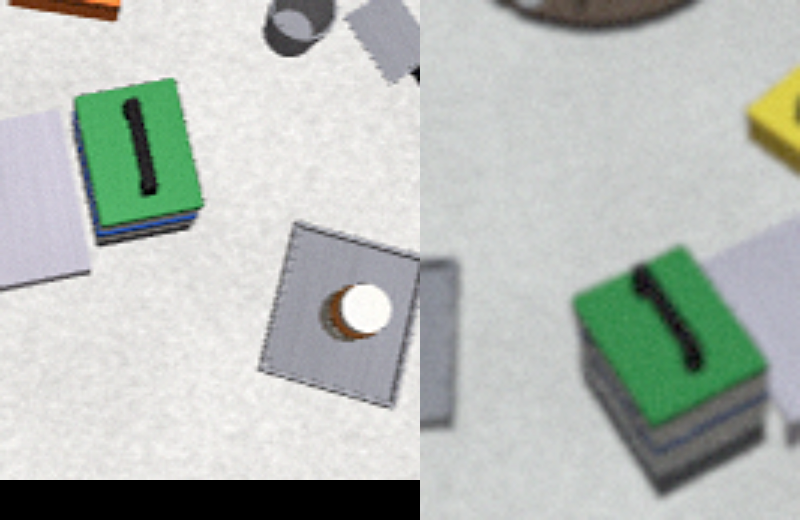

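The top view shows the green case square on the column, its lid flat at z 0.126, and the jar upright in the tray. The scene view shows the three cases flush. The arm is clear, so I hand in.

```bash
python3 -c "
from plant import ticket; print(ticket.job_done())"
```

```text
the job is handed in; nothing more can be done
None
```

The job is done and handed in at about 29 s of the 72 s allowed. The steps were done in the order asked:
- **Jar:** it went from the grey case to the middle of the steel tray. It met the tray floor with about 31 N at the wrist, within the limit. The last picture shows it upright.
- **Blue case:** I slid it off the step with open fingers, then squared it with small nudges at its side and end. It was never gripped or lifted.
- **Green case:** I carried it by its handle and lowered it in half-millimetre steps until contact, at about 6 N.

Last checks:
- **Green on blue:** the green case is centred within about 2 mm of the blue one. Both are turned about 14.3°, and the green lid is level at about 0.126–0.127 m.
- **Blue on grey:** the blue case is about 1 mm off along the long side and 1 to 3 mm off across it, towards the step. The cameras disagreed by about 2 mm here, so I left it.
- **Grey case:** after the first end nudge its end still measured within about 1.5 mm of the first reading. I did not measure it again after the last nudge or the green case; in the last picture it stands flush under the column.
- **Bystanders:** I never went near them, but did not measure them again at the end.

I viewed 11 pictures, one over the budget.

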